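Prop the garlic cupboard's vent door on the stay's middle hole

ROBOT

A 6-joint arm with a two-finger parallel gripper is mounted at the origin on a cart in front of the work surface, level with it; the furniture and walls round the work are solid. World frame = base frame: x ahead of the robot, y to its left, z up, the work surface at z = 0. Lengths are in mm, angles in rad, forces in N, time in s.
With the tool pointing down it reaches from about 350 to 975 mm from the base axis. Payload 7.1 kg.
Tool frame: the origin (TCP) lies midway between the tips of the shut fingers; the grasp point (between the pads) lies pinch_z behind it (pinch_z is the distance from the TCP to the grasp point, in mm); z points along the fingers, y is the line along which they close (so a half turn about z gives the same grasp; the last joint's range is limited). The gripper opens to 88 mm and grips with 3 to 60 N. Pads are 20 mm wide; open, the fingers measure 115 mm over their backs; the gripper's body (75 mm by 178 mm) begins 61 mm behind the grasp point.
Start: joints at [-1.366, 0.423, 1.63, -0, 1.089, -0.019], TCP at [138.73, -609.392, 222.675] pointing down, gripper open.
Joint ranges: [-3, 3], [-0.9, 2.11], [0.09, 2.58], [-1.31, 4.45], [0.11, 2.69], [-2.54, 2.54]. Speed limits (rad/s): [2.39, 2.39, 3.01, 3.14, 3.14, 3.14].

INTERFACE

Orientations are given as a rotation vector (axis times angle).
In Python, from workcell import get_obs, get_image, close_job, pinch_z gives the robot as it stands.
- The arm moves only by the tool jog_arm, never from a script. Its argument "commands" is a list of rows, each a list of 3 entries, a list of its own where there are three numbers: the gripper command: -1 is shut, 1 is fully open, values between are in proportion, then the shift along the tool's x, y, z as a fraction of full scale, then the turn, a rotation vector about the tool's x, y, z as a fraction of full scale. In form: [[gripper, [tx, ty, tz], [rx, ry, rz]], ...]. A call has 1 to 10 rows; each row shifts and turns the commanded pose from where the row before left it, along the tool's axes as they then stand; what a row does not reach is not made up. Full scale, the value 1, is 0.1 m for a shift and 45 degrees for a turn. A row lasts 1/10 s, in which the tool goes at most 50 mm and 8.59 degrees, less where a joint would pass 70% of its speed; a pose out of reach is approached as far as the arm can. A call with a number of a shift or a turn outside -1 to 1 is refused whole. A call with a gripper value outside its range is refused whole. The fingers move at their own pace and stop on an object; the grip force is fixed at half the most. Time passes only in rows, so rows that do not move let the fingers close. It gives the time, the measured TCP pose, the force, the opening and the grip force at its end, in the units of the state.
- get_obs(): the state, without advancing time (a new reading comes with each control period).
- get_image(name): name is "scene" or "top" or "wrist"; returns a dict with "image" (420x560x3 uint8, blue, green, red), "z_map" (420x560 float32, mm along the optical axis (not along the pixel's ray), 0 where there is no reading), "intrinsics" (3x3 intrinsics, pixels), "eye" and "orientation" of the camera in the world; the wrist camera has in their place "mount" (4x4, takes a point from camera to tool coordinates, whose origin is the TCP and whose axes are the flange's). Camera axes: x right, y down, z forward; pixel columns grow to the right and rows downward; lengths in mm; the calibration is good to about 2 mm. The wrist camera is an equidistant fisheye: a pixel r from the principal point sees the ray r / f radians off the axis. A picture is of the moment at which its call begins: read the wrist's pose just before it.
- close_job(): hands the job in; it is judged then, once.
The state is a dict: "t": time; "qpos": joint angles; "qvel": joint speeds; "joint_torque": joint torques, N m; "ee_pos": TCP position; "orientation": TCP orientation; "ft_force": force on the tool from outside, world axes, zero at the start; "moment": the same for the moment, N m; "width": finger opening in mm; "grasp_force": force on a finger pad.
Only numpy, scipy, OpenCV 4.12 (cv2) and the standard library are available. Lean on these libraries where they do the work, as an engineer would, in place of code of your own. Each camera call takes 0.05 s, during which the arm holds its last target. There are 200 camera calls.

TASK

The slatted door of the little wooden garlic cupboard is propped just ajar by the flat metal stay on its top: the hole nearest the door is over the pin. Lift the stay off the pin by its black ball knob, draw it towards the door so that the door opens further, and drop the middle one of its three holes over the pin, so that the stay lies fully down again. Let go, and leave the steel cup and the small candle where they stand.

Things in the scene. Friction and masses are not known exactly. Their poses are not given: they have to be found in the camera images.
- stay: flat bright metal bar, 34 mm wide, 4 thick, about 200 long, level on the cupboard's top. Origin: its underside, on the axis of the upright steel post on the door's top edge; x runs along the bar to the knob, z up. Three square holes, 26 mm along x, 24 across, centred at x = 45, 83, 121 mm. It swivels about the post and slides straight up it by at most 40 mm, staying level; it weighs 0.12 kg.
- stay_knob (a point): centre of the stay's black ball knob, 22 mm across, on a 9 mm stem at the free end: x = 146, y = 0, z = +33 mm in the stay's frame. Drawn towards the post it pushes the door open (under 1 N); the post runs on a 160 mm arc about the door's upright hinge at the cupboard's left front corner, so the bar swivels 5 to 10 degrees from the first hole to the middle one.
- stay_pin (a point): tip of the fixed upright steel pin (8 mm thick, domed) near the front of the top of the fixed wooden cupboard (130 deep x 220 wide x 130 mm high, slatted door facing the robot). It stands 12 mm above the wood and 10 mm above the underside of the lying bar, so the bar must rise more than 10 mm to come off. At the start it is in the hole nearest the post.
- steel_cup: bystander: small plain steel cup, 52 mm across and 72 mm high, standing upright on the worktop to the left of the cupboard. Origin: centre of its underside, z up.
- candle: bystander: small tea-light candle, 38 mm across and 15 mm high, lying on the left part of the cupboard's top, at least 90 mm from the knob. Origin: centre of its underside, z up.

How it is judged:
By the outcome, as a careful person would: the job done as asked, in the order asked, and still so for the second after the job is handed in, with the robot touching nothing.
It also fails if it takes over 32 s, if anything falls off the work surface, if the arm or the gripper's body presses on something with over 40 N, if the wrist force passes 120 N, or if a joint passes its speed limit or range.

## Working session

There is one attempt and no reset: what is moved stays moved. The work goes in short steps, Python scripts to look and compute and a tool call to move; the robot and the scene stay as the last step left them, time stands still between calls to the robot, and variables do not carry over. Pictures are saved under pics/ and viewed, at most 10 in all, crops included, and the job is handed in when it is done.

Besides the shell and the picture viewer there is one more tool, called as name([rows], argument=value, ...), one row to a line, values as JSON. jog_arm: Moves the arm, as the interface text tells. Its arguments: {"type":"object","properties":{"commands":{"type":"array","items":{"type":"array"}}},"required":["commands"]}

```bash
mkdir -p pics
cat > h.py <<'E'
import numpy as np, cv2
from workcell import get_obs, get_image, close_job, pinch_z
from scipy.spatial.transform import Rotation as R
def Rm(o):
    o=np.array(o,float)
    return o if o.shape==(3,3) else (R.from_rotvec(o).as_matrix() if o.size==3 else R.from_quat(o).as_matrix())
def world(d):
    K=np.array(d["intrinsics"]);z=d["z_map"];v,u=np.mgrid[:z.shape[0],:z.shape[1]]
    p=np.stack([(u-K[0,2])/K[0,0]*z,(v-K[1,2])/K[1,1]*z,z],-1)
    return p@Rm(d["orientation"]).T+np.array(d["eye"])
E
python3 - <<'E'
from h import *
print(pinch_z() if callable(pinch_z) else pinch_z, get_obs())
for n in("scene","top"):
    d=get_image(n);cv2.imwrite(f"pics/{n}0.png",d["image"]);np.save(f"{n}0.npy",world(d));print(n,d["intrinsics"],d["eye"],d["orientation"])
E
```

```text
18.700000000000003 {'t': 0.0, 'qpos': array([-1.36599194e+00,  4.23840148e-01,  1.63070939e+00, -2.18637107e-05,
        1.08859962e+00, -1.90038296e-02]), 'qvel': array([ 0.00108098, -0.00068326, -0.00014969, -0.0009246 , -0.00076882,
        0.00028934]), 'joint_torque': array([-3.09188828e-03, -5.44631052e+01, -2.73668557e+01,  6.40878431e-02,
        2.27732747e-02, -9.49729861e-05]), 'ee_pos': array([ 138.61598269, -608.84881638,  221.89451588]), 'orientation': array([-3.12040272e+00, -3.50666825e-01,  2.56967537e-04]), 'ft_force': array([ 0.39929935,  0.38343671, -0.40329283]), 'moment': array([-0.03501513, -0.0035564 , -0.0294146 ]), 'grasp_force': 0.0, 'width': 87.5837574371646}
scene [[517.15758765   0.         287.14288132]
 [  0.         517.15758765 213.46488185]
 [  0.           0.           1.        ]] [106.2249978  921.72290548 881.69514581] [-0.63580942  2.66855823 -1.10146444]
top [[488.92845118   0.         280.24299035]
 [  0.         488.92845118 210.9065372 ]
 [  0.           0.           1.        ]] [ 263.88183488  249.8247589  1086.66546232] [-2.21492825  1.9966089  -0.21482697]
```

View pics/scene0.png

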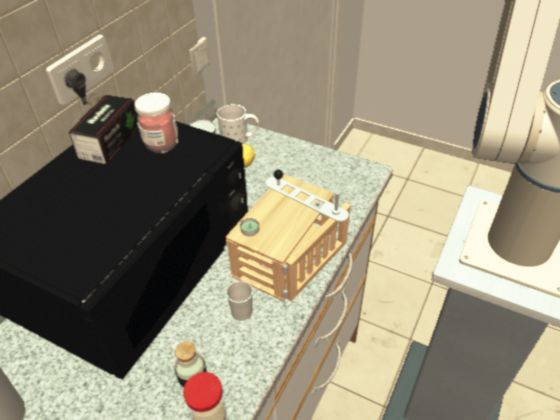

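View pics/top0.png

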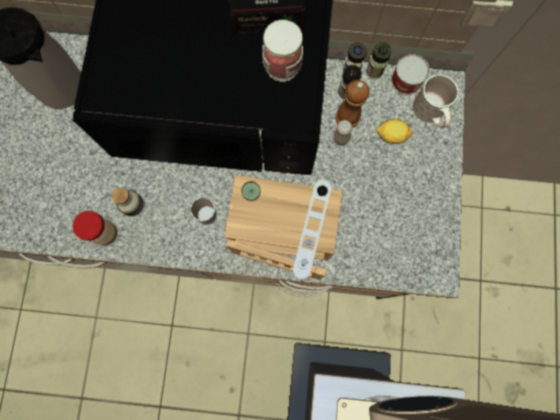

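The scene view shows the knob at about (278,175) and the post at (337,205). The top view has the knob at (322,189), the post end at about (304,268), the candle at (251,190), the cup at (204,211), and a tall microwave just behind and to the left.

Run:
```python
from h import *
P=np.load("top0.npy");S=np.load("scene0.npy")
im=cv2.imread("pics/top0.png");ims=cv2.imread("pics/scene0.png")
np.set_printoptions(precision=1,suppress=True)
def dark(im,P,u,v,r=14):
    m=np.zeros(im.shape[:2],bool);m[v-r:v+r,u-r:u+r]=1
    m&=(im.max(2)<60)&(P[...,2]>135)&(P[...,2]<200)
    ys,xs=np.nonzero(m);print("knob px",xs.mean(),ys.mean(),m.sum(),np.median(P[m],0),P[m].min(0),P[m].max(0))
dark(im,P,322,189);dark(ims,S,278,175)
for n,(u,v) in dict(post=(304,263),end=(303,272),hole1=(308,243),hole2=(312,226),hole3=(316,208),candle=(251,190),cup=(204,211),mw_top=(220,70),mw_edge=(300,160),mw_corner=(316,120),top=(270,225),topL=(236,235),topR=(330,240)).items():
    print(n,P[v,u])
for u,v in [(337,205),(337,196),(345,213),(320,203),(306,198),(294,192)]: print("s",u,v,S[v,u])
# bar axis in top: bright low-saturation at z 130..140
hsv=cv2.cvtColor(im,cv2.COLOR_BGR2HSV);m=(hsv[...,1]<50)&(hsv[...,2]>140)&(P[...,2]>125)&(P[...,2]<145)
m[:,:285]=0;m[:,345:]=0;m[:175]=0;m[285:]=0
q=P[m];print(m.sum(),q[:,2].mean(),cv2.fitLine(q[:,:2].astype(np.float32),cv2.DIST_HUBER,0,.01,.01).ravel(),q.min(0),q.max(0))
mw=P[(P[...,2]>170)];print("obst near y<150..",[ (lo,mw[(mw[:,1]>lo)&(mw[:,1]<lo+40)&(mw[:,0]>450)][:,[0,2]].min(0) if ((mw[:,1]>lo)&(mw[:,1]<lo+40)&(mw[:,0]>450)).any() else None) for lo in range(-60,400,40)])
c1=cv2.resize(im[165:290,225:350],None,fx=4.5,fy=4.5);cv2.imwrite("pics/c1.png",c1)
```

```text
knob px 321.8412698412698 190.3015873015873 63 [505.4 190.  173.4] [499.1 181.6 166.5] [514.5 197.4 178. ]
knob px 277.84444444444443 174.17777777777778 45 [503.5 195.2 170. ] [497.2 187.6 160.2] [510.9 200.5 175.6]
post [360.5 211.9 193.7]
end [349.4 209.6 133.6]
hole1 [405.8 205.5 141.6]
hole2 [441.8 200.3 132.5]
hole3 [479.7 195.4 129.4]
candle [500.3 328.3 140.8]
cup [474.7 439.8   4. ]
mw_top [699.9 404.6 242.3]
mw_edge [577.8 236.8 125.4]
mw_corner [619.9 216.3 240.7]
top [436.1 283.5 127. ]
topL [408.6 348.2 130. ]
topR [417.5 162.5 132.6]
s 337 205 [360. 215. 159.]
s 337 196 [361.3 215.8 183.9]
s 345 213 [344.4 206.3 135.6]
s 320 203 [404.6 196.3 129.3]
s 306 198 [436.9 196.7 130.5]
s 294 192 [465.6 196.2 135.5]
1225 135.64023199656262 [  1.   -0.2 422.8 203. ] [338.7 168.7 125.3] [539.1 229.8 144.9]
obst near y<150.. [(-60, array([899.1, 170.1])), (-20, array([897.8, 170.1])), (20, array([898.8, 170. ])), (60, array([899.7, 170. ])), (100, array([734.3, 170. ])), (140, array([507.6, 170.4])), (180, array([499.2, 170.4])), (220, array([557.9, 170.6])), (260, array([557.5, 170.3])), (300, array([573.4, 170. ])), (340, array([573.3, 170.5])), (380, array([573.3, 170.3]))]
```

View pics/c1.png

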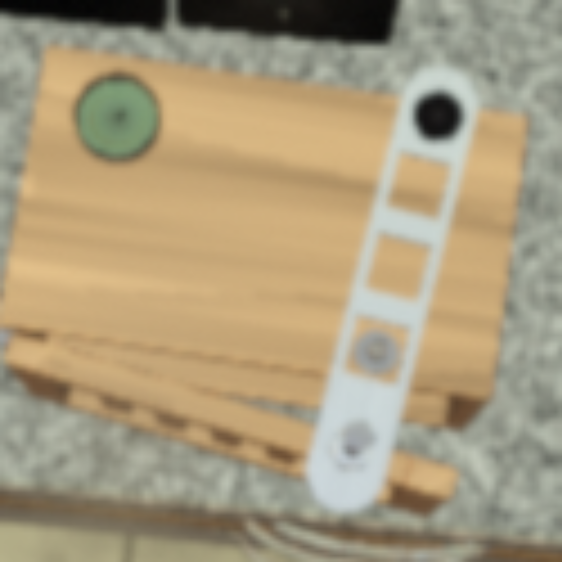

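jog_arm([
  [1,[0,0,-0.07],[0,0,0.155]],
  [1,[0,0,-0.07],[0,0,0.155]],
  [1,[0,0,-0.06],[0,0,0.155]],
  [1,[0.4,-0.25,0],[0,0,0]],
  [1,[0.4,-0.25,0],[0,0,0]],
  [1,[0.4,-0.25,0],[0,0,0]],
  [1,[0.4,-0.25,0],[0,0,0]],
  [1,[0.4,-0.25,0],[0,0,0]],
  [1,[0.02,-0.4,0],[0,0,0]],
  [1,[0.02,-0.4,0],[0,0,0]],
])

```text
t: 1.1
ee_pos: [370.6, -433.6, 241.9]
orientation: [-3.133, 0.22, 0.001]
ft_force: [0.4, 0.0, -0.5]
width: 87.9
grasp_force: 0.0
```

jog_arm([
  [1,[0.02,-0.4,0],[0,0,0]],
  [1,[0.02,-0.4,0],[0,0,0]],
  [1,[0.02,-0.4,0],[0,0,0]],
  [1,[0.02,-0.4,0],[0,0,0]],
  [1,[0.02,-0.4,0],[0,0,0]],
  [1,[0.02,-0.4,0],[0,0,0]],
  [1,[0.02,-0.4,0],[0,0,0]],
  [1,[0.02,-0.4,0],[0,0,0]],
  [1,[0.02,-0.4,0],[0,0,0]],
  [1,[0.02,-0.4,0],[0,0,0]],
])

```text
t: 2.1
ee_pos: [445.6, -40.4, 242.6]
orientation: [3.134, -0.222, -0.0]
ft_force: [1.2, -0.6, -0.4]
width: 87.9
grasp_force: 0.0
```

jog_arm([
  [1,[0.03,-0.4,0],[0,0,0]],
  [1,[0.03,-0.4,0],[0,0,0]],
  [1,[0.03,-0.4,0],[0,0,0]],
  [1,[0.03,-0.4,0],[0,0,0]],
  [1,[0.03,-0.3,0],[0,0,0]],
  [1,[0.02,-0.2,0],[0,0,0]],
  [1,[0,-0.1,0],[0,0,0]],
  [1,[0,0,0],[0,0,0]],
  [1,[0,0,0],[0,0,0]],
])

```text
t: 3.0
ee_pos: [493.2, 172.7, 242.4]
orientation: [3.133, -0.222, -0.001]
ft_force: [-0.0, 0.2, -1.3]
width: 88.0
grasp_force: 0.0
```

Run:
```python
from h import *
np.set_printoptions(precision=2,suppress=True)
o=get_obs();d=get_image("wrist");im=d["image"];cv2.imwrite("pics/w1.png",im);np.save("w1z.npy",d["z_map"])
print(o["ee_pos"],o["orientation"],d["intrinsics"],d["mount"])
np.savez("w1.npz",z=d["z_map"],K=d["intrinsics"],M=d["mount"],p=o["ee_pos"],r=o["orientation"])
# geometry prediction
from scipy.optimize import brentq
H=np.array([400,368.]);post=np.array([360.,213.]);k=np.array([505,192.])
pin=post+(k-post)/146*45
f=lambda a:np.linalg.norm(H+R.from_euler('z',a).as_matrix()[:2,:2]@(post-H)-pin)-83
for s in(-1,1):
    try:
        a=brentq(f,0,s*0.8);q=H+R.from_euler('z',a).as_matrix()[:2,:2]@(post-H);u=(pin-q)/83
        print("pin",pin,"post",q,"knob",q+146*u,"yaw",np.arctan2(u[1],u[0]),"door",a)
    except Exception as e: print(e)
```

```text
[493.15 172.73 242.41] [ 3.13 -0.22 -0.  ] [[325.19   0.   283.09]
 [  0.   325.19 211.09]
 [  0.     0.     1.  ]] [[   0.     -0.97   -0.25   68.07]
 [   1.      0.      0.     -0.98]
 [  -0.     -0.25    0.97 -161.89]
 [   0.      0.      0.      1.  ]]
pin [404.69 206.53] post [324.25 226.98] knob [465.75 191.  ] yaw -0.248962977720221 door -0.24036711076467468
f(a) and f(b) must have different signs
```

View pics/w1.png

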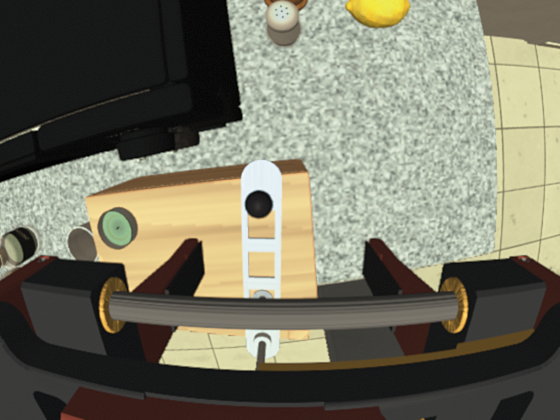

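The wrist view shows the knob at (258,204), the pin in the first hole at about (262,295), and the microwave knob well behind. I'll cast rays at the known heights.

```bash
cat >> h.py <<'E'
def fray(u,v,z,K,M,p,r):
    x=np.array([u-K[0,2],v-K[1,2]]);t=np.hypot(*x)/K[0,0]
    c=np.r_[x/np.hypot(*x)*np.sin(t),np.cos(t)]
    A=Rm(r);o=A@M[:3,3]+p;w=A@M[:3,:3]@c
    return o+w*(z-o[2])/w[2]
E
python3 - <<'E'
from h import *
np.set_printoptions(precision=1,suppress=True)
n=np.load("w1.npz");a=(n["K"],n["M"],n["p"],n["r"]);im=cv2.imread("pics/w1.png")
m=(im.max(2)<70);m[:185]=0;m[222:]=0;m[:,:242]=0;m[:,278:]=0
ys,xs=np.nonzero(m);u,v=(xs.min()+xs.max())/2,(ys.min()+ys.max())/2
k=fray(u,v,165,*a);print(u,v,m.sum(),"knob",k,"pin",fray(262,294,142,*a),"zk",n["z"][int(v),int(u)])
A=Rm(n["r"]);print("tool move",A.T@(k-n["p"]))
for u,v in((180,140),(240,120),(150,150),(195,135)):
    print("mw",fray(u,v,200,*a),n["z"][v,u])
E
```

```text
258.5 204.0 550 knob [507.6 190.3 165. ] pin [418.7 203.5 142. ] zk 235.73204
tool move [ 11.8 -19.4  77.4]
mw [564.6 230.5 200. ] 263.19067
mw [570.3 189.7 200. ] 349.09702
mw [562.2 252.7 200. ] 197.4194
mw [565.9 219.9 200. ] 272.90958
```

jog_arm([
  [1,[0.06,-0.1,0],[0,0,0]],
  [1,[0.05,-0.09,0],[0,0,0]],
  [1,[0,0,0.2],[0,0,0]],
  [1,[0,0,0.2],[0,0,0]],
  [1,[0,0,0.2],[0,0,0]],
  [1,[0,0,0.2],[0,0,0]],
  [1,[0,0,0.1],[0,0,0]],
  [1,[0,0,0.05],[0,0,0]],
  [1,[0,0,0],[0,0,0]],
  [1,[0,0,0],[0,0,0]],
])

```text
t: 4.05
ee_pos: [507.8, 190.9, 148.4]
orientation: [-3.133, 0.222, -0.002]
ft_force: [0.2, 0.1, 0.3]
width: 87.9
grasp_force: 0.0
```

Run:
```python
from h import *
d=get_image("wrist");cv2.imwrite("pics/w2.png",d["image"])
```

```text
(no output)
```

View pics/w2.png

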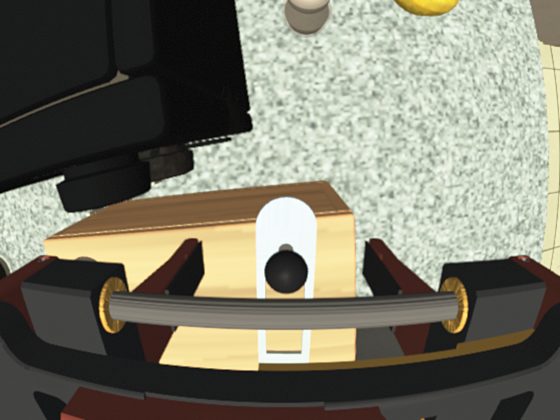

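The knob at (286,271) sits between the fingers, and I expect the grasp point at about (285,273). Closing.

jog_arm([
  [-1,[0,0,0],[0,0,0]],
  [-1,[0,0,0],[0,0,0]],
  [-1,[0,0,0],[0,0,0]],
  [-1,[0,0,0],[0,0,0]],
  [-1,[0,0,0],[0,0,0]],
  [-1,[0,0,0],[0,0,0]],
  [-1,[0,0,0],[0,0,0]],
  [-1,[0,0,0],[0,0,0]],
])

```text
t: 4.9
ee_pos: [507.1, 190.7, 147.6]
orientation: [-3.134, 0.222, 0.0]
ft_force: [-0.7, 1.3, 0.6]
width: 27.3
grasp_force: 0.0
```

jog_arm([
  [-1,[0,0,0],[0,0,0]],
  [-1,[0,0,0],[0,0,0]],
  [-1,[0,0,0],[0,0,0]],
  [-1,[0,0,0],[0,0,0]],
])

```text
t: 5.3
ee_pos: [507.1, 190.7, 147.7]
orientation: [3.134, -0.222, -0.0]
ft_force: [-0.2, 0.2, 0.0]
width: 20.5
grasp_force: 30.0
```

jog_arm([
  [-1,[0,0,-0.05],[0,0,0]],
  [-1,[0,0,-0.05],[0,0,0]],
  [-1,[0,0,-0.05],[0,0,0]],
  [-1,[0,0,-0.05],[0,0,0]],
  [-1,[0,0,-0.03],[0,0,0]],
  [-1,[0,0,0],[0,0,0]],
  [-1,[0,0,0],[0,0,0]],
])

```text
t: 6.0
ee_pos: [507.3, 190.7, 170.8]
orientation: [-3.134, 0.222, -0.001]
ft_force: [0.6, 0.4, -1.2]
width: 20.2
grasp_force: 30.0
```

Run:
```python
from h import *
d=get_image("scene");cv2.imwrite("pics/s3.png",cv2.resize(d["image"][130:310,210:400],None,fx=3.1,fy=3.1))
```

```text
(no output)
```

View pics/s3.png

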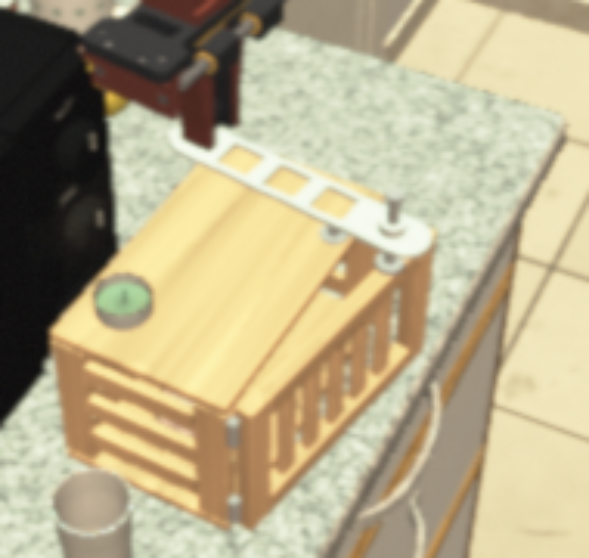

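The bar is level and lifted clear. The pin now shows below it, at about (331,233) in the crop, and the hinge top is at about (233,415). I'll work out the pin and hinge positions and the move from these.

Run:
```python
from h import *
from scipy.optimize import brentq
np.set_printoptions(precision=3,suppress=True)
def pray(n,u,v,z):
    d=get_image(n);K=np.array(d["intrinsics"]);w=Rm(d["orientation"])@np.linalg.inv(K)@[u,v,1];e=np.array(d["eye"]);return e+w*(z-e[2])/w[2]
print("pin scene",pray("scene",317.2,203.2,141),pray("scene",316.5,207.4,130),"pin top",pray("top",308.6,243.2,141))
h=pray("scene",285.2,263,130);print("hinge",h)
S=pray("scene",210+393/3.1,130+232/3.1,157);print("post at bar",S)
k=np.array([507.3,190.7])
A=Rm(get_obs()["orientation"])
for pin in ([404.7,206.5],[408,204]):
  for H in ([400,368.],h[:2]):
    H=np.array(H);pin=np.array(pin);post=k+146*np.array([-.99,.143])
    rot=lambda a:H+R.from_euler('z',a).as_matrix()[:2,:2]@(post-H)
    a=brentq(lambda a:np.linalg.norm(rot(a)-pin)-83,0,-.8);q=rot(a);u=(pin-q)/83;kk=q+146*u
    print(pin,H,"knob",kk,"yaw",np.arctan2(u[1],u[0]),"tool",A.T@np.r_[kk-k,0])
```

```text
pin scene [404.923 210.657 141.   ] [405.414 212.187 130.   ] pin top [405.577 204.287 141.   ]
hinge [395.597 373.914 130.   ]
post at bar [361.275 212.759 157.   ]
[404.7 206.5] [400. 368.] knob [465.889 191.505] yaw -0.24031997815403378 tool [-41.111   5.04    0.013]
[404.7 206.5] [395.597 373.914] knob [466.167 192.686] yaw -0.22106805993688328 tool [-41.002   3.832   0.013]
[408 204] [400. 368.] knob [469.058 188.478] yaw -0.2489367687497436 tool [-37.547   7.59    0.012]
[408 204] [395.597 373.914] knob [469.316 189.53 ] yaw -0.23175597149853955 tool [-37.44    6.513   0.012]
```

jog_arm([
  [-1,[-0.05,0.008,0],[0,0,0.014]],
  [-1,[-0.05,0.008,0],[0,0,0.014]],
  [-1,[-0.05,0.008,0],[0,0,0.014]],
  [-1,[-0.05,0.008,0],[0,0,0.014]],
  [-1,[-0.05,0.008,0],[0,0,0.014]],
  [-1,[-0.05,0.008,0],[0,0,0.014]],
  [-1,[-0.05,0.008,0],[0,0,0.014]],
  [-1,[-0.05,0.008,0],[0,0,0.014]],
  [-1,[0,0,0],[0,0,0]],
  [-1,[0,0,0],[0,0,0]],
])

```text
t: 7.3
ee_pos: [466.6, 191.6, 170.8]
orientation: [-3.121, 0.359, -0.0]
ft_force: [0.1, 0.9, -1.1]
width: 20.4
grasp_force: 30.0
```

Run:
```python
from h import *
d=get_image("scene");a=cv2.resize(d["image"][160:250,260:380],None,fx=5,fy=5)
d=get_image("top");b=cv2.resize(d["image"][170:300,270:350],None,fx=4.5,fy=4.5)[:450]
b=cv2.copyMakeBorder(b,0,max(0,450-len(b)),0,0,0)
cv2.imwrite("pics/s4.png",np.hstack([a[:,:440],b]))
```

```text
(no output)
```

View pics/s4.png

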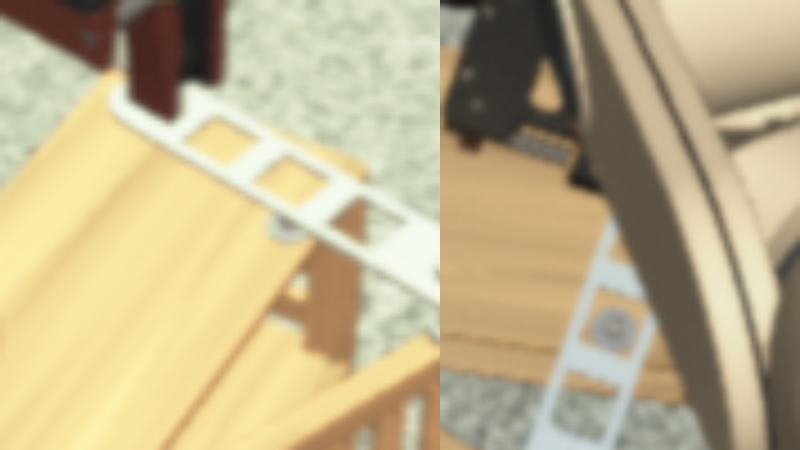

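The top view shows the pin at (614,326) in the crop, near the centre of the middle hole, and the door further open. The small offset is parallax. Lowering.

jog_arm([
  [-1,[0,0,0.04],[0,0,0]],
  [-1,[0,0,0.04],[0,0,0]],
  [-1,[0,0,0.04],[0,0,0]],
  [-1,[0,0,0.04],[0,0,0]],
  [-1,[0,0,0.03],[0,0,0]],
  [-1,[0,0,0.03],[0,0,0]],
  [-1,[0,0,0.01],[0,0,0]],
  [-1,[0,0,0],[0,0,0]],
  [-1,[0,0,0],[0,0,0]],
])

```text
t: 8.3
ee_pos: [466.8, 191.6, 147.7]
orientation: [-3.121, 0.36, -0.0]
ft_force: [0.4, 1.7, -1.2]
width: 20.1
grasp_force: 30.0
```

jog_arm([
  [0,[0,0,0],[0,0,0]],
  [0,[0,0,0],[0,0,0]],
  [0,[0,0,0],[0,0,0]],
  [0,[0,0,0],[0,0,0]],
  [0,[0,0,0],[0,0,0]],
  [0,[0,0,0],[0,0,0]],
])

```text
t: 8.9
ee_pos: [466.7, 191.5, 147.7]
orientation: [3.121, -0.359, -0.0]
ft_force: [-0.0, 0.1, 0.5]
width: 44.1
grasp_force: 0.0
```

jog_arm([
  [0,[0,0,-0.1],[0,0,0]],
  [0,[0,0,-0.2],[0,0,0]],
  [0,[0,0,-0.3],[0,0,0]],
  [0,[0,0,-0.3],[0,0,0]],
  [0,[0,0.4,0],[0,0,0]],
  [0,[0,0.4,0],[0,0,0]],
  [0,[0,0.4,0],[0,0,0]],
  [0,[0,0.4,0],[0,0,0]],
  [0,[0,0.4,0],[0,0,0]],
  [0,[0,0,0],[0,0,0]],
])

```text
t: 9.9
ee_pos: [420.1, -6.4, 238.4]
orientation: [3.119, -0.366, 0.0]
ft_force: [0.6, 0.0, 0.7]
width: 43.7
grasp_force: 0.0
```

Run:
```python
from h import *
d=get_image("scene");P=world(d);a=cv2.resize(d["image"][160:250,260:380],None,fx=5,fy=5)
d=get_image("top");T=world(d);b=cv2.resize(d["image"][170:300,270:350],None,fx=4.5,fy=4.5)[:450]
cv2.imwrite("pics/s5.png",np.hstack([a[:,:440],b]))
hsv=cv2.cvtColor(d["image"],cv2.COLOR_BGR2HSV)
m=(hsv[...,1]<50)&(hsv[...,2]>140)&(T[...,2]>125)&(T[...,2]<170);m[:,:285]=0;m[:,345:]=0;m[:175]=0;m[295:]=0
print(m.sum(),np.median(T[m][:,2]),get_obs()["width"])
```

```text
1221 135.86873000980643 43.94824381931413
```

View pics/s5.png

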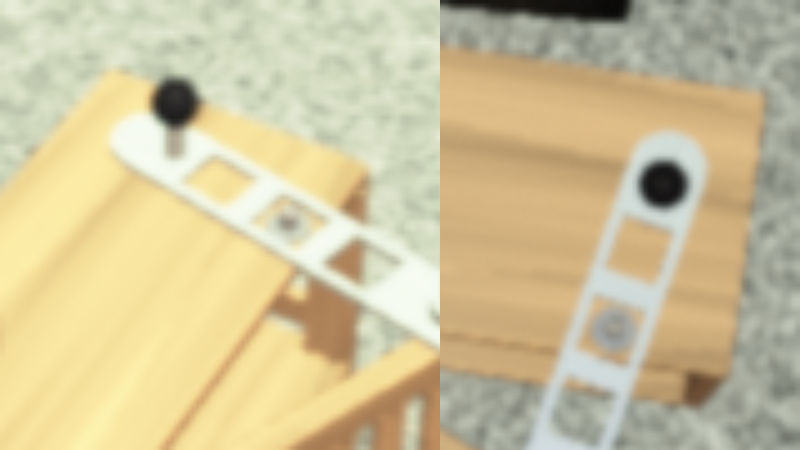

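Both views show the pin in the middle hole, at (288,220) and (614,327). The bar lies flat, with its top at 135.9 mm against 135.6 mm before, and the gripper is clear.

```bash
python3 -c "from workcell import close_job; print(close_job())"
```

```text
the job is handed in; nothing more can be done
None
```

The stay's middle hole is over the pin with the bar lying flat, the door is open further, the gripper has let go and is clear, and the arm never went near the cup or candle; the job was handed in at about 10 s, with no verdict returned.

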